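Shift the gearbox lever through its gate to the cross

ROBOT

A 7-joint arm with a two-finger parallel gripper is mounted at the origin on the work surface. World frame = base frame: x ahead of the robot, y to its left, z up, the work surface at z = 0. Lengths are in mm, angles in rad, forces in N, time in s.
With the tool pointing down it reaches from about 425 to 825 mm from the base axis. Payload 3.6 kg.
Tool frame: the origin (TCP) lies on the mounting face of the last link; the fingertips stand 186 mm ahead of it and the grasp point (between the pads) lies 167 mm ahead of it (bot.hold_point_z is the distance from the TCP to the grasp point, in mm); z points along the fingers, y is the line along which they close (so a half turn about z gives the same grasp; the last joint's range is limited). The gripper opens to 93 mm and grips with 3 to 60 N. Pads are 15 mm wide; open, the fingers measure 128 mm over their backs; the gripper's body (75 mm by 188 mm) begins 65 mm behind the grasp point.
Start: joints at [1.157, 0.615, -0.013, 1.423, 0.008, 1.103, -0.04], TCP at [245.204, -601.956, 404.74] pointing down, gripper open.
Joint ranges: [-3.12, 3.12], [-0.3, 2.06], [-1.34, 1.32], [0.26, 2.42], [-1.36, 4.5], [0.01, 1.98], [-2.84, 2.84]. Speed limits (rad/s): [2.79, 2.79, 3.14, 3.14, 3.14, 3.14, 3.14].

INTERFACE

Orientations are given as a unit quaternion [x, y, z, w].
In Python, from station import bot gives the robot as it stands.
- The arm moves only by the tool play_rows, never from a script. Its argument "commands" is a list of rows, each a list of 3 entries, a list of its own where there are three numbers: the shift along the tool's x, y, z in mm, then the turn about the tool's z in rad, then the opening, from 0 (shut) to 1 (fully open). In form: [[[tx, ty, tz], spin, gripper], ...]. A call has 1 to 12 rows; each row shifts and turns the commanded pose from where the row before left it, along the tool's axes as they then stand; what a row does not reach is not made up. A row lasts 1/12 s, in which the tool goes at most 41.7 mm and 7.16 degrees, less where a joint would pass 70% of its speed; a pose out of reach is approached as far as the arm can. A call is refused whole if a number of a shift passes 41.7 or a number of a turn 0.125, either way. A call with a gripper value outside its range is refused whole. The fingers move at their own pace and stop on an object; the grip force is fixed at half the most. Time passes only in rows, so rows that do not move let the fingers close. It gives the time, the measured TCP pose, the force, the opening and the grip force at its end, in the units of the state.
- bot.read_state(): the state, without advancing time (a new reading comes with each control period).
- bot.snapshot(name): name is "scene" or "top" or "wrist"; returns the picture (480x640x3 uint8, red, green, blue); there is no depth.
- bot.calibration(name): a dict with "camera_matrix" (3x3 intrinsics, pixels), "dist" ([k1, k2, p1, p2, k3] as OpenCV has them; the pictures are not rectified), "pose" (4x4, takes a point from camera to world coordinates); the wrist camera has in their place "hand_eye" (4x4, takes a point from camera to tool coordinates, whose origin is the TCP and whose axes are the flange's). Camera axes: x right, y down, z forward; pixel columns grow to the right and rows downward; lengths in mm; the calibration is good to about 2 mm. A picture is of the moment at which its call begins: read the wrist's pose just before it. calibration takes no time and is no camera call.
- bot.sign_off(): hands the job in; it is judged then, once.
Trained networks look in the newest picture that a camera, given by its name, has taken for a name from the list of things; names that differ only in an ending like _2 or _b are one class to them, and where a whole thing is asked for, a point or a joint stands for the part that bears it (a point fixed in the world has none). Each returns a list of dicts, best first, with "confidence" (0 to 1); they miss things now and then, are a little off and sometimes report something else, mostly with a low value. They report only what shows in the picture. A call takes as long as a camera call.
- bot.find_in(camera, name): "rect" ([left, top, right, bottom] in pixels, round what is visible of it).
- bot.masks_of(camera, name): "mask" (480x640 bool, what is visible of it) and "rect" ([left, top, right, bottom] in pixels, round what is visible of it).
The state is a dict: "clock": time; "joints": joint angles; "joint_vel": joint speeds; "joint_torque": joint torques, N m; "tool_pos": TCP position; "tcp_rot": TCP orientation; "contact_force": force on the tool from outside, world axes, zero at the start; "wrist_torque": the same for the moment, N m; "width": opening from 0.0 (shut) to 1.0 (fully open); "grasp_force": force on a finger pad.
Only numpy, scipy, OpenCV 4.12 (cv2) and the standard library are available. Lean on these libraries where they do the work, as an engineer would, in place of code of your own. Each camera call takes 0.05 s, during which the arm holds its last target. There are 200 camera calls.

TASK

On the green gearbox, shift the gear lever into the slot marked with the raised cross: push it out of the slot it stands in, along the neutral channel, and fully home in the cross's slot, and leave it there. Only push it with the outside of the fingers, without gripping it between them and without forcing it; leave the other things on the bench and on the gearbox where they are.

Things in the scene. Friction and masses are not known exactly. Their poses are not given: they have to be found in the camera images.
- gearbox: green box bolted to the bench, 240 (x) x 340 (y) x 120 mm high, with a bare steel cover 5 mm thick in which the shift gate is cut. Origin: centre of its underside, on the bench; z up, x away from the robot at yaw 0, y left: the axes meant by all entries here. A shaft with an 84 mm pulley sticks out of its -y side to y = -210 mm
- gate_center (a point): gate centre, on top of the cover, 120 mm above the bench, at the middle of the neutral channel. Three slots (rails) run along x at y = +40, 0 and -40 mm, 16 mm wide, from x = -44 to +44 mm, joined by the neutral channel along y at x = 0, 16 mm wide: six slot ends. The tongues between the rails are 24 mm wide with round noses towards neutral
- lever_cross (a joint): lean of the gear lever across the rails, rad: positive leans to the gearbox's +y. About +0.355 is the +y rail, 0 the centre rail, -0.355 the -y rail; stops at +-0.362. Moves only in neutral; stays where it is left. The lever always starts on the +y rail, anywhere along it
- lever_fore (a joint): lean of the gear lever along the rails, rad: 0 = neutral, positive leans to the gearbox's +x (the far slots), negative to -x (the slots nearer the robot). Stops at +-0.315 are fully home. Stays where it is left by friction; 2 N at the grip starts either joint, 4 N moves it at 60 mm/s
- lever_grip (a point): middle of the lever's grip, 160 mm up the lever from its pivot, which lies 10 mm above the bench at the gearbox's centre. The lever is a 10 mm steel rod with a black round-ended grip 24 mm in diameter, 125 to 192 mm from the pivot: 135 to 202 mm above the bench when upright, its top at about 182 mm when leaned into a corner. z runs up the lever
- lever_neck (a point): point on the lever's axis 110 mm above the pivot, where the rod passes the gate (level with the top of the cover when upright)
- badge_cross: raised brass plus-shaped badge, 36 x 36 mm, 3 mm thick; origin: centre of its underside, axes as the gearbox's. It lies just beyond the slot end it marks, in line with it, 68 mm (+ or -) along x from neutral: at either end of the centre or the -y rail. The other three of these ends carry a disc (32 mm), a square (28 mm) and a single bar (34 x 10 mm) of the same metal
- bolt: loose steel hex bolt standing on its head on the cover, 44 mm high, 26 mm across; origin at its foot. A bystander, near the +y far corner of the gearbox
- nut: loose steel hex nut lying on the cover, 28 mm across, 16 mm high; origin at its foot. A bystander, near the -y corner on the robot's side
- wax_can: loose steel can, 70 mm in diameter, 75 mm high, a bystander on the bench to the left; origin at its foot
- offcut: loose wooden block 180 x 70 x 45 mm, a bystander on the bench to the right; origin at the centre of its underside
- mug: loose blue ceramic mug, 76 mm in diameter, 90 mm high, a bystander on the bench to the right; origin at its foot
- gouge: loose turning tool with a wooden handle, 240 mm long, lying beyond the gearbox, a bystander; origin near its middle
- wrench: loose steel wrench 200 mm long, lying to the left of the gearbox, a bystander; origin near its middle

How it is judged:
By the outcome, as a careful person would: the job done as asked, in the order asked, and still so for the second after the job is handed in, with the robot touching nothing.
It also fails if it takes over 58 s, if anything falls off the work surface, if the arm or the gripper's body presses on something with over 40 N, if the wrist force passes 120 N, or if a joint passes its speed limit or range.

## Working session

There is one attempt and no reset: what is moved stays moved. The work goes in short steps, Python scripts to look and compute and a tool call to move; the robot and the scene stay as the last step left them, time stands still between calls to the robot, and variables do not carry over. Pictures are saved under pics/ and viewed, at most 10 in all, crops included, and the job is handed in when it is done.

Besides the shell and the picture viewer there is one more tool, called after "Emit:" as a command line: name --argument value ..., lists and objects as JSON in quotes. play_rows: Moves the arm, as the interface text tells. Its arguments: {"type":"object","properties":{"commands":{"type":"array"}},"required":["commands"]}

```bash
mkdir -p pics
cat > h.py <<'E'
from station import bot
import cv2, numpy as np
def px2w(cam,uv,z):
    c=bot.calibration(cam); K=np.array(c["camera_matrix"]);d=np.array(c["dist"]);P=np.array(c["pose"])
    n=cv2.undistortPoints(np.array(uv,float).reshape(-1,1,2),K,d).reshape(-1,2)
    r=np.c_[n,np.ones(len(n))]@P[:3,:3].T; o=P[:3,3]
    return o+r*((z-o[2])/r[:,2])[:,None]
def w2px(cam,X):
    c=bot.calibration(cam);P=np.linalg.inv(np.array(c["pose"]))
    return cv2.projectPoints(np.array(X,float).reshape(-1,3),cv2.Rodrigues(P[:3,:3])[0],P[:3,3],np.array(c["camera_matrix"]),np.array(c["dist"]))[0].reshape(-1,2)
def save(n,im): cv2.imwrite("pics/"+n,im[:,:,::-1])
E
python3 - <<'E'
from h import *
for c in("top","scene"):
    im=bot.snapshot(c);save(c+".png",im)
    print(c,np.round(bot.calibration(c)["pose"],2).tolist())
    for n in("gearbox","lever_grip","badge_cross","bolt","nut"):
        r=bot.find_in(c,n); print(n,[(np.round(x["rect"]).tolist(),round(x["confidence"],2)) for x in r[:3]])
s=bot.read_state();print(s["clock"],s["tool_pos"],s["tcp_rot"])
E
```

```text
top [[-0.03, -0.99, 0.14, 421.7], [-1.0, 0.03, -0.0, -10.11], [-0.0, -0.14, -0.99, 1253.93], [0.0, 0.0, 0.0, 1.0]]
gearbox [([241.0, 186.0, 414.0, 324.0], 0.71)]
lever_grip [([291.0, 243.0, 324.0, 258.0], 0.6)]
badge_cross []
bolt [([270.0, 195.0, 279.0, 210.0], 0.66)]
nut [([244.0, 185.0, 413.0, 322.0], 0.56), ([365.0, 287.0, 380.0, 300.0], 0.42)]
scene [[0.59, 0.47, -0.66, 1548.56], [0.81, -0.36, 0.46, -680.84], [-0.02, -0.8, -0.59, 985.33], [0.0, 0.0, 0.0, 1.0]]
gearbox []
lever_grip []
badge_cross []
bolt []
nut []
0.6 [ 245.19228677 -601.96195356  404.76250734] [ 9.81354936e-01  1.92204293e-01  6.63894395e-06 -1.44896277e-05]
```

View pics/top.png

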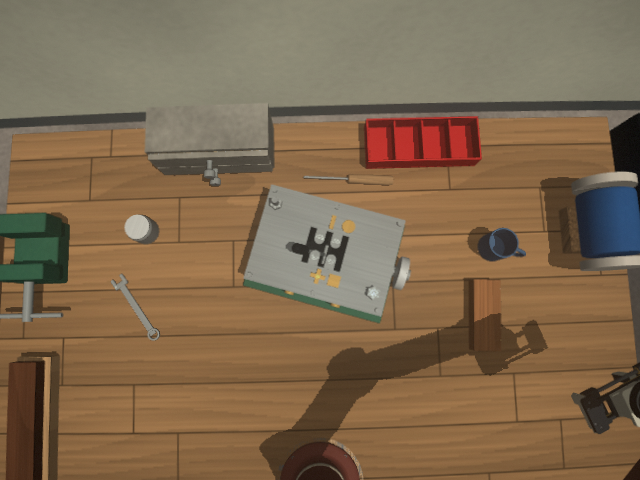

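View pics/scene.png

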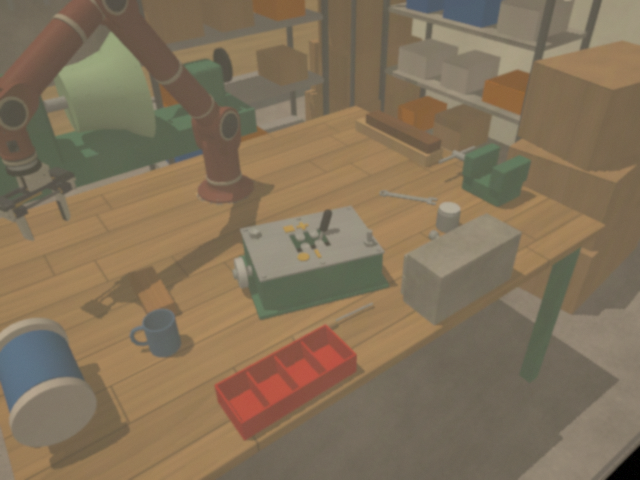

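The top picture shows the gearbox yawed. The cross is at about (318,276), the near end of the centre rail, with the bar opposite it at (332,222), the disc at (348,226) and the square at (334,281). The lever leans left at about (297,248). I'll zoom in to confirm and fit the pose.

Run:
```python
from h import *
im=cv2.imread("pics/top.png")[175:335,230:425]
# cover mask: grey bright
m=bot.masks_of("top","gearbox")
from scipy.optimize import least_squares
# badges at z=123, corners at z=120 ; fit pose
pts=[((270,186),(120,170,120)),((406,222),(120,-170,120)),((380,321),(-120,-170,120)),((245,281),(-120,170,120)),
((332,222),(68,0,123)),((348,226),(68,-40,123)),((318,276),(-68,0,123)),((334,281),(-68,-40,123))]
uv=np.array([p[0] for p in pts],float);L=np.array([p[1] for p in pts],float)
def W(p,L):
    c,s=np.cos(p[2]),np.sin(p[2]);L=np.atleast_2d(L);return np.c_[p[0]+c*L[:,0]-s*L[:,1],p[1]+s*L[:,0]+c*L[:,1],L[:,2]]
f=least_squares(lambda p:(w2px("top",W(p,L))-uv).ravel(),[600,0,-.25],x_scale=[10,10,.1],loss="soft_l1")
p=f.x;print(p,np.round(f.fun.reshape(-1,2),1).tolist())
def tip(fo,cr,l):
    # lever direction approx
    d=np.array([np.tan(fo),np.tan(cr),1]);d/=np.linalg.norm(d);return d*l+[0,0,10]
for fo in(-.315,-.15,0,.15,.315): print(fo,w2px("top",W(p,[tip(fo,.355,190),tip(fo,.355,125)])).round().tolist())
big=cv2.resize(im,None,fx=4,fy=4,interpolation=cv2.INTER_CUBIC)[:600]
cv2.imwrite("pics/top_c.png",big)
```

```text
[ 5.73086495e+02 -2.94142938e+01 -2.90540176e-01] [[0.7, -0.4], [-0.7, -1.2], [1.5, -3.7], [-1.8, -1.1], [0.2, 1.0], [0.3, 1.2], [-0.4, 1.3], [-0.1, 0.7]]
-0.315 [[292.0, 263.0], [304.0, 260.0]]
-0.15 [[294.0, 250.0], [306.0, 252.0]]
0 [[297.0, 239.0], [307.0, 245.0]]
0.15 [[301.0, 228.0], [310.0, 238.0]]
0.315 [[305.0, 216.0], [312.0, 231.0]]
```

View pics/top_c.png

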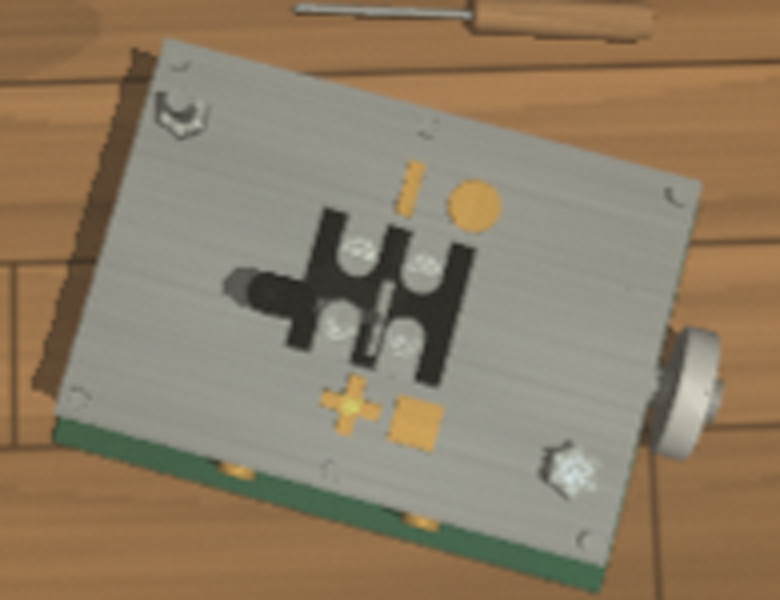

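The crop confirms it: the cross marks the near end of the centre rail, so the target is cross 0, fore −0.315. The lever is on the +y rail at fore of about −0.1. Next I refine the pose, align the tool with the gearbox and shut the fingers.

```bash
cat >> h.py <<'E'
def W(p,L):
    c,s=np.cos(p[2]),np.sin(p[2]);L=np.atleast_2d(np.array(L,float));return np.c_[p[0]+c*L[:,0]-s*L[:,1],p[1]+s*L[:,0]+c*L[:,1],L[:,2]]
def local(p,X):
    c,s=np.cos(p[2]),np.sin(p[2]);d=np.atleast_2d(X)-[p[0],p[1],0];return np.c_[c*d[:,0]+s*d[:,1],-s*d[:,0]+c*d[:,1],d[:,2]]
E
python3 - <<'E'
from h import *
from scipy.optimize import least_squares
crop=np.array([(165,40),(702,183),(603,570),(57,413),(411,189),(474,206),(351,405),(417,423),(334,210),(473,246),(428,385),(299,347)],float)
uv=(crop+.5)/4-.5+[230,175]
L=np.array([(120,170,120),(120,-170,120),(-120,-170,120),(-120,170,120),(68,0,123),(68,-40,123),(-68,0,123),(-68,-40,123),(44,40,120),(44,-48,120),(-44,-40,120),(-44,40,120)],float)
f=least_squares(lambda p:(w2px("top",W(p,L))-uv).ravel(),[573,-29,-.29],x_scale=[10,10,.1],loss="soft_l1")
p=f.x;print(p,np.round(f.fun.reshape(-1,2),1).tolist());np.save("p.npy",p)
from scipy.spatial.transform import Rotation as R
s=bot.read_state();M=R.from_quat(s["tcp_rot"]).as_matrix();print("yaw",np.arctan2(M[1,0],M[0,0]))
print("local tcp",local(p,s["tool_pos"]))
E
```

```text
[ 5.76175432e+02 -2.91514479e+01 -2.97074744e-01] [[0.1, -0.6], [0.2, -0.3], [0.5, -0.8], [-1.0, 0.2], [-0.1, -0.1], [0.1, 0.0], [-0.1, 0.1], [-0.3, 0.1], [0.6, 0.0], [1.0, 0.5], [-0.5, -0.0], [-0.5, 0.6]]
yaw 0.38688583315105496
local tcp [[-148.78592257 -644.58243235  404.77824929]]
```

Emit:
play_rows --commands '[[[0, 0, -3], 0.113, 0], [[0, 0, -3], 0.113, 0], [[0, 0, -3], 0.113, 0], [[0, 0, -3], 0.113, 0], [[0, 0, -3], 0.113, 0], [[0, 0, 0], 0.113, 0]]'

```text
clock: 1.15
tool_pos: [245.3, -602.0, 420.6]
tcp_rot: [0.989, -0.148, 0.0, 0.001]
contact_force: [-0.3, 0.7, 0.3]
width: 0.617
grasp_force: 0.0
```

Emit:
play_rows --commands '[[[4, -20, 0], 0.006, 0], [[4, -36, 0], 0, 0], [[4, -36, 0], 0, 0], [[4, -36, 0], 0, 0], [[4, -36, 0], 0, 0], [[4, -36, 0], 0, 0], [[4, -36, 0], 0, 0], [[4, -36, 0], 0, 0], [[4, -36, 0], 0, 0], [[4, -36, 0], 0, 0], [[4, -36, 0], 0, 0], [[4, -36, 0], 0, 0]]'

```text
clock: 2.15
tool_pos: [413.2, -216.5, 420.2]
tcp_rot: [0.989, -0.148, 0.001, 0.0]
contact_force: [0.7, -0.7, 0.2]
width: 0.007
grasp_force: 0.0
```

Emit:
play_rows --commands '[[[4, -36, 0], 0, 0], [[4, -36, 0], 0, 0], [[4, -36, 0], 0, 0], [[4, -36, 0], 0, 0], [[4, -36, 0], 0, 0], [[4, -36, 0], 0, 0], [[2, -36, 0], 0, 0], [[0, -33, 0], 0, 0], [[0, 0, 0], 0, 0], [[0, 0, 0], 0, 0]]'

```text
clock: 2.98
tool_pos: [521.3, 49.2, 419.7]
tcp_rot: [0.989, -0.145, -0.0, -0.0]
contact_force: [0.1, -0.9, 1.0]
width: 0.005
grasp_force: 0.0
```

```bash
cat > st.py <<'E'
from h import *
from scipy.spatial.transform import Rotation as R
p=np.load("p.npy");s=bot.read_state();M=R.from_quat(s["tcp_rot"]).as_matrix()
print("clock",round(s["clock"],2),"local tcp",local(p,s["tool_pos"]).round(1),"yaw err",round(np.arctan2(M[1,0],M[0,0])-p[2],3),"w",s["width"],"F",np.round(s["contact_force"],1))
E
python3 - <<'E'
import st
from h import *
s=bot.read_state();im=bot.snapshot("wrist");save("w1.png",im)
print(np.round(bot.calibration("wrist")["hand_eye"],2).tolist(), bot.find_in("wrist","lever_grip"),s["joints"])
E
```

```text
clock 2.98 local tcp [[-75.4  58.8 419.7]] yaw err 0.005 w 0.004667813515552423 F [ 0.1 -0.9  1. ]
[[-0.0, -0.97, -0.24, 64.82], [1.0, 0.0, -0.0, 0.31], [0.0, -0.24, 0.97, 20.13], [0.0, 0.0, 0.0, 1.0]] [{'rect': [311.6, 134.5, 393.4, 187.3], 'confidence': 0.78}] [-0.15011617  0.40259505  0.0208273   1.76686856 -0.01088049  0.97207436
 -1.98747417]
```

View pics/w1.png

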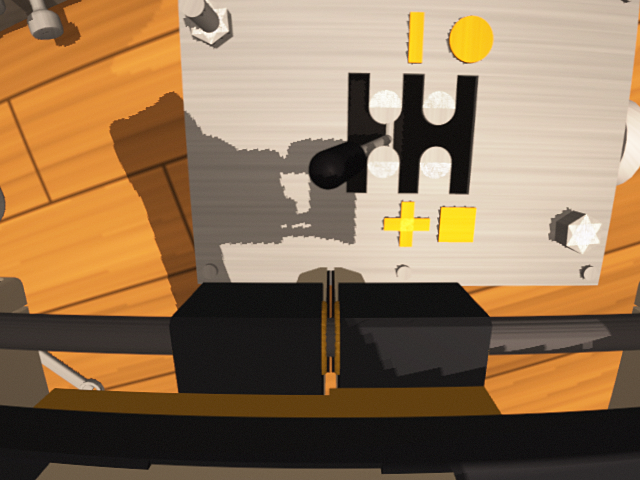

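The wrist picture shows the lever grip top at about (328,168), the cross at (406,224) on the near end of the middle rail, and the shut fingertips at about (330,275). I'll use it to check the gate and the lean.

```bash
cat >> h.py <<'E'
from scipy.spatial.transform import Rotation as R
from scipy.optimize import least_squares
def wrist(X,s):
    c=bot.calibration("wrist");T=np.eye(4);T[:3,:3]=R.from_quat(s["tcp_rot"]).as_matrix();T[:3,3]=s["tool_pos"]
    P=np.linalg.inv(T@np.array(c["hand_eye"]))
    return cv2.projectPoints(np.array(X,float).reshape(-1,3),cv2.Rodrigues(P[:3,:3])[0],P[:3,3],np.array(c["camera_matrix"]),np.array(c["dist"]))[0].reshape(-1,2)
def lev(fo,cr,l):
    d=np.array([np.tan(fo),np.tan(cr),1]);return d/np.linalg.norm(d)*l+[0,0,10]
E
python3 - <<'E'
from h import *
p=np.load("p.npy");s=bot.read_state()
L=[(68,0,123),(68,-40,123),(-68,0,123),(-68,-40,123)];uv=[(416,37),(471,39),(406,224),(457,224)]
print((wrist(W(p,L),s)-uv).round(1).tolist())
f=least_squares(lambda q:(wrist(W([*q],L),s)-uv).ravel(),p,x_scale=[10,10,.1]);q=f.x;print("wrist fit",q,p)
for fo in(-.2,-.15,-.1,-.05): print(fo,wrist(W(q,[lev(fo,.355,180)]),s).round(),lev(fo,.355,160).round(1))
print(wrist(s["tool_pos"]-[0,0,186.],s),np.array(bot.calibration("wrist")["camera_matrix"])[0,0])
E
```

```text
[[-8.4, -0.6], [-7.9, -1.3], [-5.5, -0.1], [-6.0, -0.1]]
wrist fit [ 5.74514781e+02 -3.41351835e+01 -3.06697967e-01] [ 5.76175432e+02 -2.91514479e+01 -2.97074744e-01]
-0.2 [[328. 186.]] [-29.9  54.6 157.4]
-0.15 [[327. 173.]] [-22.4  55.1 158.5]
-0.1 [[327. 159.]] [-15.   55.4 159.4]
-0.05 [[326. 144.]] [ -7.5  55.6 159.9]
[[329.41658424 284.16367628]] 361.8360821655713
```

```bash
python3 -c "
import numpy as np;np.save('p.npy',[574.9,-33.2,-.304])"; python3 st.py
```

```text
clock 3.08 local tcp [[-75.1  59.2 419.7]] yaw err 0.006 w 0.00460965069227678 F [-0.1  0.2  0.1]
```

Emit:
play_rows --commands '[[[0, 4, 10], 0, 0], [[0, 4, 20], 0, 0], [[0, 0, 20], 0, 0], [[0, 0, 20], 0, 0], [[0, 0, 15], 0, 0], [[0, 0, 0], 0, 0], [[0, 0, 0], 0, 0]]'

```text
clock: 3.67
tool_pos: [518.5, 37.4, 334.6]
tcp_rot: [0.989, -0.149, -0.001, 0.001]
contact_force: [0.9, 0.4, 0.2]
width: 0.004
grasp_force: 0.0
```

Emit:
play_rows --commands '[[[4, 0, 0], 0, 0], [[4, 0, 0], 0, 0], [[4, 0, 0], 0, 0], [[4, 0, 0], 0, 0], [[4, 0, 0], 0, 0], [[4, 0, 0], 0, 0], [[4, 0, 0], 0, 0], [[4, 0, 0], 0, 0], [[3, 0, 0], 0, 0], [[0, 0, 0], 0, 0], [[0, 0, 0], 0, 0]]'

```text
clock: 4.58
tool_pos: [552.1, 29.0, 334.6]
tcp_rot: [0.989, -0.148, -0.0, -0.0]
contact_force: [-1.1, 0.6, 0.9]
width: 0.004
grasp_force: 0.7
```

```bash
cat > look.py <<'E'
import st,sys
from h import *
p=np.load("p.npy")
s=bot.read_state();im=bot.snapshot("wrist");save(sys.argv[1]+".png",im)
m=bot.masks_of("wrist","lever_grip")
for x in m[:2]: print("grip",x["rect"],round(x["confidence"],2))
im=bot.snapshot("top");save(sys.argv[1]+"t.png",im)
cv2.imwrite("pics/"+sys.argv[1]+"c.png",cv2.resize(cv2.hconcat([cv2.resize(im[180:330,235:415],(480,400),interpolation=2),cv2.resize(cv2.imread("pics/"+sys.argv[1]+".png")[:,:,::-1],(533,400))]),(790,312))[:,:,::-1])
E
python3 look.py w2
```

```text
clock 4.58 local tcp [[-40.4  52.5 334.6]] yaw err 0.007 w 0.003976478700115084 F [-1.1  0.6  0.9]
grip [270.5, 178.9, 396.0, 279.9] 0.83
```

View pics/w2c.png

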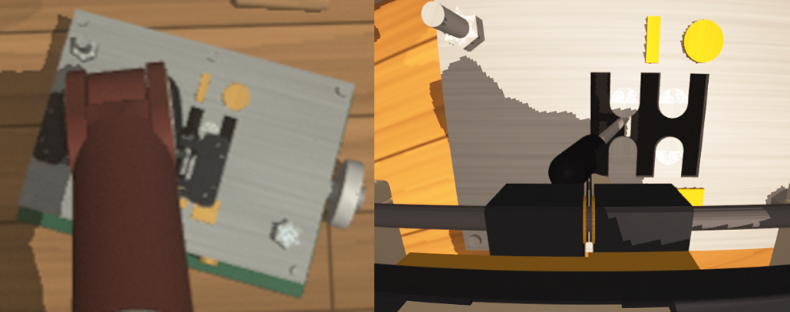

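Contact is just beginning: the grip is at about 570 in the composite, left of the finger centre at 588. I'll centre the fingers on it and push towards neutral.

Emit:
play_rows --commands '[[[-3, -4, 0], 0, 0], [[0, -5, 0], 0, 0], [[3, 0, 0], 0, 0], [[4, 0, 0], 0, 0], [[4, 0, 0], 0, 0], [[4, 0, 0], 0, 0], [[4, 0, 0], 0, 0], [[0, 0, 0], 0, 0], [[0, 0, 0], 0, 0]]'

```text
clock: 5.48
tool_pos: [570.6, 32.3, 334.7]
tcp_rot: [0.989, -0.148, 0.0, 0.0]
contact_force: [-0.9, 1.2, -0.2]
width: 0.006
grasp_force: 0.4
```

```bash
cat > look.py <<'E'
import st,sys
from h import *
p=np.load("p.npy")
s=bot.read_state();im=bot.snapshot("wrist");save(sys.argv[1]+".png",im)
for x in bot.masks_of("wrist","lever_grip")[:2]: print("grip",x["rect"],round(x["confidence"],2))
for fo in(-.1,0,.1):
  for cr in (.355,.2,0): print(fo,cr,wrist(W(p,[lev(fo,cr,l) for l in(192,125,110)]),s).round().tolist())
E
python3 look.py w3
```

```text
clock 5.48 local tcp [[-23.7  61.2 334.7]] yaw err 0.006 w 0.006291044315723749 F [-0.9  1.2 -0.2]
grip [289.6, 206.1, 393.4, 294.0] 0.72
-0.1 0.355 [[316.0, 310.0], [363.0, 249.0], [370.0, 240.0]]
-0.1 0.2 [[395.0, 322.0], [399.0, 253.0], [400.0, 243.0]]
-0.1 0 [[504.0, 327.0], [447.0, 255.0], [439.0, 244.0]]
0 0.355 [[315.0, 265.0], [364.0, 228.0], [371.0, 223.0]]
0 0.2 [[398.0, 273.0], [400.0, 230.0], [401.0, 224.0]]
0 0 [[512.0, 277.0], [449.0, 232.0], [441.0, 226.0]]
0.1 0.355 [[315.0, 215.0], [364.0, 206.0], [371.0, 204.0]]
0.1 0.2 [[401.0, 218.0], [402.0, 207.0], [402.0, 205.0]]
0.1 0 [[518.0, 220.0], [451.0, 207.0], [442.0, 206.0]]
```

View pics/w3.png

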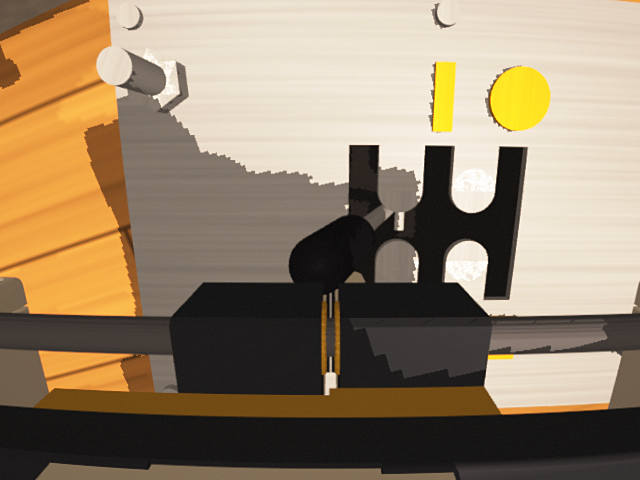

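The lever stands in neutral: the grip top is at about (317,262) and the rod lies along the channel, matching the model for fore 0. Now I go round to its +y side.

Emit:
play_rows --commands '[[[-10, 0, 0], 0, 0], [[-16, 0, 0], 0, 0], [[0, -15, 0], 0, 0], [[0, -15, 0], 0, 0], [[0, -15, 0], 0, 0], [[12, 0, 0], 0, 0], [[13, 0, 0], 0, 0], [[13, 0, 0], 0, 0], [[12, 0, 0], 0, 0], [[0, 0, 0], 0, 0]]'

```text
clock: 6.42
tool_pos: [608.7, 68.5, 334.7]
tcp_rot: [0.989, -0.148, 0.002, 0.0]
contact_force: [0.4, 0.2, 0.3]
width: 0.006
grasp_force: 0.0
```

Emit:
play_rows --commands '[[[0, 5, 0], 0, 0], [[0, 5, 0], 0, 0], [[0, 5, 0], 0, 0], [[0, 5, 0], 0, 0], [[0, 4, 0], 0, 0], [[0, 4, 0], 0, 0], [[0, 4, 0], 0, 0], [[0, 4, 0], 0, 0], [[0, 4, 0], 0, 0], [[0, 0, 0], 0, 0]]'

```text
clock: 7.25
tool_pos: [594.3, 28.8, 334.7]
tcp_rot: [0.989, -0.149, -0.0, 0.001]
contact_force: [1.0, 2.2, 2.4]
width: 0.001
grasp_force: 1.3
```

```bash
python3 look.py w4
```

```text
clock 7.25 local tcp [[-1.000e-01  6.500e+01  3.347e+02]] yaw err 0.005 w 0.0008089768372636386 F [1.  2.2 2.4]
grip [380.7, 254.9, 426.7, 283.2] 0.79
-0.1 0.355 [[325.0, 364.0], [368.0, 289.0], [375.0, 278.0]]
-0.1 0.2 [[401.0, 378.0], [403.0, 294.0], [404.0, 282.0]]
-0.1 0 [[504.0, 384.0], [450.0, 296.0], [442.0, 283.0]]
0 0.355 [[324.0, 324.0], [369.0, 270.0], [375.0, 262.0]]
0 0.2 [[404.0, 335.0], [405.0, 273.0], [405.0, 264.0]]
0 0 [[513.0, 339.0], [452.0, 275.0], [443.0, 266.0]]
0.1 0.355 [[325.0, 278.0], [370.0, 249.0], [376.0, 245.0]]
0.1 0.2 [[407.0, 285.0], [406.0, 251.0], [406.0, 246.0]]
0.1 0 [[519.0, 287.0], [454.0, 252.0], [445.0, 247.0]]
```

View pics/w4.png

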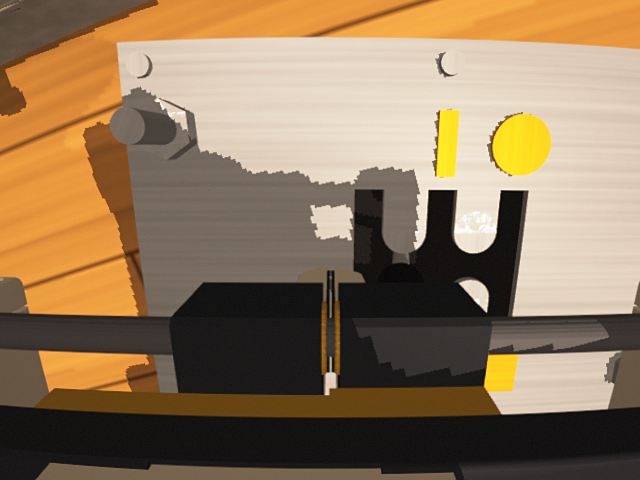

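The lever is moving across: the grip base at about x=404 puts cross near 0.2. Push on to the centre rail.

Emit:
play_rows --commands '[[[0, 4, 0], 0, 0], [[0, 4, 0], 0, 0], [[0, 4, 0], 0, 0], [[0, 4, 0], 0, 0], [[0, 4, 0], 0, 0], [[0, 4, 0], 0, 0], [[0, 4, 0], 0, 0], [[0, 4, 0], 0, 0], [[0, 2, 0], 0, 0], [[0, 0, 0], 0, 0], [[0, 0, 0], 0, 0]]'

```text
clock: 8.27
tool_pos: [584.3, -2.7, 334.5]
tcp_rot: [0.989, -0.148, -0.001, 0.001]
contact_force: [1.0, 0.8, 0.1]
width: 0.009
grasp_force: 0.3
```

Emit:
play_rows --commands '[[[0, -5, 0], 0, 0], [[0, -10, 0], 0, 0], [[0, -10, 0], 0, 0], [[-10, 0, 0], 0, 0], [[-15, 0, 0], 0, 0], [[-15, 0, 0], 0, 0], [[-15, 0, 0], 0, 0], [[-5, 0, 0], 0, 0], [[0, 0, 0], 0, 0]]'

```text
clock: 9.02
tool_pos: [533.9, 41.0, 334.7]
tcp_rot: [0.989, -0.147, -0.001, -0.0]
contact_force: [0.2, -0.3, 0.2]
width: 0.004
grasp_force: 0.0
```

```bash
python3 look.py w5
```

```text
clock 9.02 local tcp [[-61.3  58.5 334.7]] yaw err 0.01 w 0.0036236415353895976 F [ 0.2 -0.3  0.2]
-0.1 0.355 [[308.0, 210.0], [360.0, 178.0], [368.0, 173.0]]
-0.1 0.2 [[393.0, 217.0], [398.0, 180.0], [399.0, 175.0]]
-0.1 0 [[511.0, 222.0], [448.0, 182.0], [440.0, 176.0]]
0 0.355 [[307.0, 158.0], [361.0, 155.0], [368.0, 154.0]]
0 0.2 [[396.0, 159.0], [399.0, 155.0], [400.0, 155.0]]
0 0 [[519.0, 162.0], [451.0, 156.0], [441.0, 156.0]]
0.1 0.355 [[308.0, 102.0], [362.0, 131.0], [369.0, 135.0]]
0.1 0.2 [[399.0, 98.0], [400.0, 130.0], [401.0, 134.0]]
0.1 0 [[524.0, 98.0], [452.0, 130.0], [443.0, 134.0]]
```

View pics/w5.png

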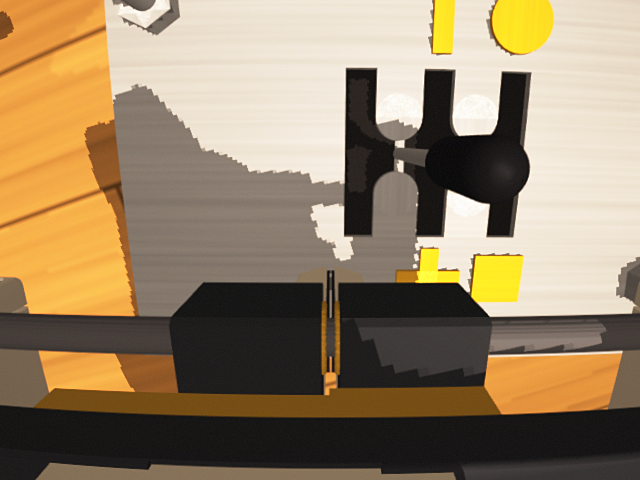

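The grip top is at about (497,169), where the model expects it for an upright lever once the gate offset is allowed for. The middle rail is at x≈436 beside it, so the lever is in line with the centre rail. I'll go round to its far side and push it towards the cross.

Emit:
play_rows --commands '[[[8, 0, 0], -0.005, 0], [[14, 0, 0], 0, 0], [[14, 0, 0], 0, 0], [[14, 0, 0], 0, 0], [[14, 0, 0], 0, 0], [[14, 0, 0], 0, 0], [[14, 0, 0], 0, 0], [[14, 0, 0], 0, 0], [[0, 0, 0], 0, 0]]'

```text
clock: 9.87
tool_pos: [638.9, 6.9, 334.3]
tcp_rot: [0.989, -0.147, 0.002, 0.0]
contact_force: [0.1, 0.1, 0.2]
width: 0.007
grasp_force: 0.0
```

Emit:
play_rows --commands '[[[0, 14, 0], 0, 0], [[0, 14, 0], 0, 0], [[0, 14, 0], 0, 0], [[0, 14, 0], 0, 0], [[0, 0, 0], 0, 0], [[-5, 0, 0], 0, 0], [[-5, 0, 0], 0, 0], [[-5, 0, 0], 0, 0], [[-5, 0, 0], 0, 0], [[-4, 0, 0], 0, 0], [[-4, 0, 0], 0, 0], [[0, 0, 0], 0, 0]]'

```text
clock: 10.87
tool_pos: [592.9, -36.0, 335.0]
tcp_rot: [0.989, -0.145, 0.001, -0.0]
contact_force: [0.9, -0.7, -0.5]
width: 0.01
grasp_force: 0.4
```

Emit:
play_rows --commands '[[[-4, 0, 0], 0, 0], [[-4, 0, 0], 0, 0], [[-4, 0, 0], 0, 0], [[-3, 0, 0], 0, 0], [[0, 0, 0], 0, 0]]'

```text
clock: 11.28
tool_pos: [578.4, -31.9, 335.1]
tcp_rot: [0.989, -0.145, -0.0, -0.0]
contact_force: [1.6, 0.9, 1.0]
width: 0.004
grasp_force: 1.0
```

```bash
python3 st.py
```

```text
clock 11.28 local tcp [[  2.9   2.3 335.1]] yaw err 0.012 w 0.003828849419560703 F [1.6 0.9 1. ]
```

Emit:
play_rows --commands '[[[-4, 0, 0], 0, 0], [[-4, 0, 0], 0, 0], [[-4, 0, 0], 0, 0], [[-4, 0, 0], 0, 0], [[0, 0, 0], 0, 0]]'

```text
clock: 11.7
tool_pos: [562.3, -27.5, 334.5]
tcp_rot: [0.989, -0.145, -0.001, 0.0]
contact_force: [1.7, 0.2, -0.8]
width: 0.004
grasp_force: 0.7
```

Emit:
play_rows --commands '[[[-2, 0, 0], 0, 0], [[-2, 0, 0], 0, 0], [[-2, 0, 0], 0, 0], [[0, 0, 0], 0, 0]]'

```text
clock: 12.03
tool_pos: [557.2, -26.1, 334.7]
tcp_rot: [0.989, -0.146, -0.001, 0.0]
contact_force: [1.3, 0.4, -0.6]
width: 0.009
grasp_force: 0.7
```

```bash
python3 st.py
```

```text
clock 12.03 local tcp [[-19.    1.4 334.7]] yaw err 0.012 w 0.008733052838326127 F [ 1.3  0.4 -0.6]
```

Not at the stop yet, so I continue in 1 mm steps and watch the force.

Emit:
play_rows --commands '[[[-1, 0, 0], 0, 0], [[-1, 0, 0], 0, 0], [[0, 0, 0], 0, 0]]'

```text
clock: 12.28
tool_pos: [555.5, -25.5, 334.7]
tcp_rot: [0.989, -0.146, -0.0, 0.0]
contact_force: [2.0, -0.8, -0.8]
width: 0.006
grasp_force: 0.7
```

Emit:
play_rows --commands '[[[-1, 0, 0], 0, 0], [[-1, 0, 0], 0, 0], [[0, 0, 0], 0, 0]]'

```text
clock: 12.53
tool_pos: [553.7, -24.9, 334.7]
tcp_rot: [0.989, -0.146, -0.0, 0.0]
contact_force: [2.0, -0.5, -1.3]
width: 0.003
grasp_force: 0.7
```

Emit:
play_rows --commands '[[[-1, 0, 0], 0, 0], [[-1, 0, 0], 0, 0], [[0, 0, 0], 0, 0]]'

```text
clock: 12.78
tool_pos: [551.7, -24.2, 334.8]
tcp_rot: [0.989, -0.146, -0.0, -0.0]
contact_force: [1.4, -0.3, -0.8]
width: 0.003
grasp_force: 0.7
```

Emit:
play_rows --commands '[[[-1, 0, 0], 0, 0], [[0, 0, 0], 0, 0]]'

```text
clock: 12.95
tool_pos: [551.0, -24.0, 334.9]
tcp_rot: [0.989, -0.146, 0.0, -0.0]
contact_force: [1.8, 0.0, -1.2]
width: 0.004
grasp_force: 0.9
```

Emit:
play_rows --commands '[[[-1, 0, 0], 0, 0], [[0, 0, 0], 0, 0]]'

```text
clock: 13.12
tool_pos: [550.2, -23.8, 334.9]
tcp_rot: [0.989, -0.146, 0.001, -0.0]
contact_force: [2.6, -0.2, -0.3]
width: 0.002
grasp_force: 1.3
```

Emit:
play_rows --commands '[[[-1, 0, 0], 0, 0], [[0, 0, 0], 0, 0]]'

```text
clock: 13.28
tool_pos: [549.4, -23.5, 335.0]
tcp_rot: [0.989, -0.146, 0.001, -0.0]
contact_force: [4.4, -1.4, -0.9]
width: 0.003
grasp_force: 1.6
```

Emit:
play_rows --commands '[[[-1, 0, 0], 0, 0], [[0, 0, 0], 0, 0]]'

```text
clock: 13.45
tool_pos: [548.6, -23.2, 335.0]
tcp_rot: [0.989, -0.146, 0.001, -0.0]
contact_force: [4.8, -0.7, -1.3]
width: 0.006
grasp_force: 2.0
```

Emit:
play_rows --commands '[[[-1, 0, 0], 0, 0], [[0, 0, 0], 0, 0]]'

```text
clock: 13.62
tool_pos: [547.9, -23.0, 335.1]
tcp_rot: [0.989, -0.146, 0.002, -0.0]
contact_force: [5.6, -1.3, -1.2]
width: 0.002
grasp_force: 2.3
```

The force started climbing steadily, which suggests the stop. I'll back off and look.

Emit:
play_rows --commands '[[[5, 0, 0], 0, 0], [[15, 0, 0], 0, 0], [[15, 0, 0], 0, 0], [[0, -16, 0], 0, 0], [[0, -20, 0], 0, 0], [[0, -20, 0], 0, 0], [[-15, 0, 0], 0, 0], [[-20, 0, 0], 0, 0], [[-20, 0, 0], 0, 0], [[-20, 0, 0], 0, 0], [[-5, 0, 0], 0, 0], [[0, 0, 0], 0, 0]]'

```text
clock: 14.62
tool_pos: [518.4, 44.5, 334.5]
tcp_rot: [0.989, -0.145, -0.002, 0.0]
contact_force: [-0.4, -0.6, -0.1]
width: 0.008
grasp_force: 0.0
```

Emit:
play_rows --commands '[[[-10, -10, -30], 0, 0], [[-10, -10, -30], 0, 0], [[-10, 0, -25], 0, 0], [[-10, 0, 0], 0, 0], [[0, 0, 0], 0, 0], [[0, 0, 0], 0, 0]]'

```text
clock: 15.12
tool_pos: [487.7, 74.0, 419.2]
tcp_rot: [0.989, -0.146, -0.001, 0.0]
contact_force: [-0.2, -0.3, -1.0]
width: 0.006
grasp_force: 0.0
```

```bash
python3 look.py w6 | head -3
python3 - <<'E'
from h import *
s=bot.read_state();p=np.load("p.npy")
for fo in(-.25,-.29,-.315): print(fo,wrist(W(p,[lev(fo,0,180),lev(fo,0,125)]),s).round().tolist())
print(wrist(W(p,[(68,0,123),(-68,-40,123),(-44,0,120),(44,0,120)]),s).round())
E
```

```text
clock 15.12 local tcp [[-115.3   76.2  419.2]] yaw err 0.011 w 0.005922267788581172 F [-0.2 -0.3 -1. ]
grip [419.1, 116.2, 477.5, 182.3] 0.72
-0.1 0.355 [[349.0, 87.0], [377.0, 93.0], [382.0, 94.0]]
-0.25 [[462.0, 139.0], [437.0, 121.0]]
-0.29 [[460.0, 151.0], [436.0, 128.0]]
-0.315 [[458.0, 159.0], [435.0, 133.0]]
[[442. -24.]
 [482. 174.]
 [432. 140.]
 [439.  14.]]
```

View pics/w6.png

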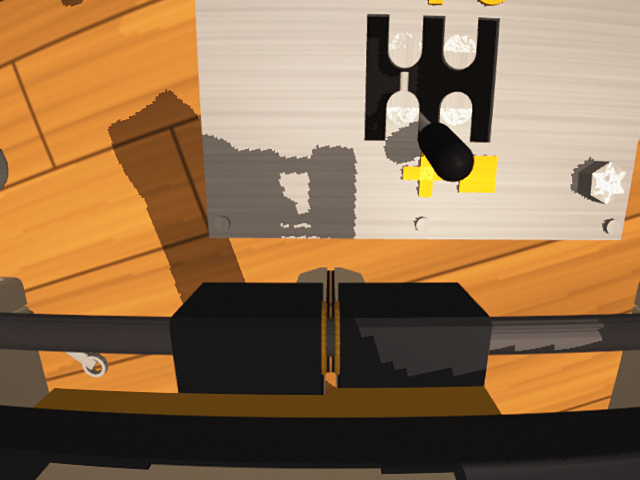

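The lever's round end is centred at about (453,160), against a model prediction of (453,159) for fully home once the gate offset is allowed for. It lies over the cross's slot, and the arm is clear of everything.

```bash
python3 -c "
from station import bot
print(bot.sign_off())"
```

```text
the job is handed in; nothing more can be done
None
```

The lever is home in the cross's slot (centre rail, robot's side), pushed there only with the outside of the shut fingers; the last wrist picture and the force rise to about 6 N at the stop both agree, and I handed the job in at about 15 s with the arm clear.

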